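# Fold a delivery carton's flaps down and snap it shut

### The job

Close the packed delivery carton: first fold its two short side flaps inward, one after the other, while the long lid flap still stands open; then bring the lid flap down over both of them and press its front edge down until the orange sprung clip snaps over it, so that the carton stays flat shut by itself. The flap creases are springy, so the side flaps rise again part of the way when let go and the lid rises until the clip holds it. Press firmly but do not crush the carton (well under 60 N), and leave everything else on the worktop where it is.

Things in the scene. Friction and masses are not known exactly. Their poses are not given: they have to be found in the camera images.
- carton: Open brown cardboard carton fixed to the worktop, packed with tins and dishes (all at least 10 mm below its rim). Outside 130 mm deep (x) by 180 mm wide (y) by 90 mm high, walls 4 mm. Origin: centre of its underside; z up; its front (-x, roughly towards the robot) carries the clip. Its top is closed by two side flaps (at +y and -y) and one lid flap hinged on the far (+x) rim. Its yaw varies.
- left_flap (a joint): Angle (rad) of the brown side flap hinged on the carton's +y rim: 0 = folded in flat over the opening, 1.57 = upright, larger = leaning outward (to 2.75). 65 mm from hinge to free edge, 96 mm wide (along carton x, its middle 13 mm in front of the carton's), 3.5 mm thick. Springy crease: folded flat and let go it rises again to about 0.4 and stays.
- right_flap (a joint): The same for the mirror-image side flap hinged on the carton's -y rim: 0 = folded in flat, 1.57 = upright, larger = leaning outward.
- lid (a joint): Angle (rad) of the lid flap hinged on the carton's far (+x) rim: 0 = flat shut over the side flaps, 1.57 = upright, larger = leaning back. 138 mm from hinge to free edge, 184 mm wide, 4 mm thick; white strip 8 mm wide, 6 mm thick along the free edge. Springy crease: pushed flat without the clip it rises again above 0.5; held by the clip it reads about 0.015.
- clip (a joint): Outward travel (m) of the orange sprung clip in the middle of the carton's front: 0 = at rest, grows as it is pushed away from the carton against its spring, at most 0.010. The lid's edge, pressed on its ramp with about 6 to 12 N, pushes it out by 5 mm; it then snaps back to 0 above the edge.
- left_flap_hinge (a point): Middle of the left flap's hinge line (13 mm to carton -x, 89 mm to carton +y, 91.5 mm above the worktop); hinge line along carton x.
- right_flap_hinge (a point): Middle of the right flap's hinge line (13 mm to carton -x, 89 mm to carton -y, 91.5 mm above the worktop); hinge line along carton x.
- lid_hinge (a point): Middle of the lid's hinge line (63 mm to carton +x, 97.5 mm above the worktop); hinge line along carton y.
- left_flap_edge (a point): Middle of the left flap's free edge, at half its thickness.
- right_flap_edge (a point): Middle of the right flap's free edge, at half its thickness.
- lid_edge (a point): Middle of the lid flap's free edge, at half its thickness. Shut, it lies 75 mm to carton -x and 97.5 mm above the worktop.
- clip_nose (a point): Tip of the orange clip's nose, 70 mm to carton -x and 103.5 mm above the worktop, on the carton's middle plane. The clip is 36 mm wide (carton y); its ramp rises from the nose outwards to 122 mm above the worktop. The nose's underside is about 2 mm above the shut lid's strip.
- tomato_tin: Bystander: upright food tin, 58 mm in diameter, 72 mm high. Origin: centre of underside.
- pan_herb: Bystander: small steel food pan with green contents, 176 x 108 x 66 mm. Origin: centre of underside.
- pan_salt: Bystander: small steel food pan with white contents, 176 x 108 x 66 mm. Origin: centre of underside.
- timer: Bystander: round white wind-up timer, 74 mm in diameter, 55 mm high. Origin: centre of underside.
- ramekin_b: Bystander: cream ribbed dish, 68 mm in diameter, 38 mm high. Origin: centre of underside.

How it is judged:
By the outcome, as a careful person would: the job done as asked, in the order asked, and still so for the second after the job is handed in, with the robot touching nothing.
It also fails if it takes over 67 s, if anything falls off the work surface, if the arm or the gripper's body presses on something with over 40 N, if the wrist force passes 120 N, or if a joint passes its speed limit or range.

### The arm

A 6-joint arm with a two-finger parallel gripper is mounted at the origin on a cart in front of the work surface, level with it; the furniture and walls round the work are solid. World frame = base frame: x ahead of the robot, y to its left, z up, the work surface at z = 0. Lengths are in mm, angles in degrees, forces in N, time in s.
With the tool pointing down it reaches from about 350 to 850 mm from the base axis. Payload 8.1 kg.
Tool frame: the origin (TCP) lies midway between the tips of the shut fingers; the grasp point (between the pads) lies 19 mm behind it; z points along the fingers, y is the line along which they close (so a half turn about z gives the same grasp; the last joint's range is limited). The gripper opens to 85 mm and grips with 20 to 120 N. Pads are 22 mm wide; open, the fingers measure 114 mm over their backs; the gripper's body (76 mm by 85 mm) begins 54 mm behind the grasp point. The pads swing forward as they close: fully open they stand 13 mm farther back than shut.
Start: joints at [-78.002, 7.471, 85.268, -0, 87.261, -4.893], TCP at [174.349, -574.115, 231.292] pointing down, gripper open.
Joint ranges: [-169.43, 169.43], [-51.17, 129.36], [1.28, 143.12], [-76.62, 256.62], [0, 156.53], [-152.29, 152.29]. Speed limits (degrees/s): [136.94, 136.94, 159.86, 180, 180, 180].

### API

Orientations are given as [roll, pitch, yaw] about the fixed x, y, z axes, in that order (R = Rz(yaw) Ry(pitch) Rx(roll)).
In Python, from bench import sensors, optics, r gives the robot as it stands.
- The arm moves only by the tool apply_moves, never from a script. Its argument "targets" is a list of rows, each a list of 7 numbers: the shift along the tool's x, y, z in mm, then the turn, a rotation vector about the tool's x, y, z in rad, then the closure, from 0 (fully open) to 1 (shut). In form: [[x, y, z, wx, wy, wz, claw], ...]. A call has 1 to 20 rows; each row shifts and turns the commanded pose from where the row before left it, along the tool's axes as they then stand; what a row does not reach is not made up. A row lasts 1/8 s, in which the tool goes at most 62.5 mm and 10.7 degrees, less where a joint would pass 70% of its speed; a pose out of reach is approached as far as the arm can. A call is refused whole if a number of a shift passes 62.5 or a number of a turn 0.188, either way. A call with a gripper value outside its range is refused whole. The fingers move at their own pace and stop on an object; "force" is the grip in N (left out, the last holds). Time passes only in rows, so rows that do not move let the fingers close. It gives the time, the measured TCP pose, the force, the opening and the grip force at its end, in the units of the state.
- sensors.sense(): the state, without advancing time (a new reading comes with each control period).
- optics.snapshot(name): name is "scene" or "side" or "wrist"; returns the picture (420x560x3 uint8, red, green, blue); there is no depth.
- optics.get_calibration(name): a dict with "camera_matrix" (3x3 intrinsics, pixels), "pose" (4x4, takes a point from camera to world coordinates). Camera axes: x right, y down, z forward; pixel columns grow to the right and rows downward; lengths in mm; the calibration is good to about 2 mm. A picture is of the moment at which its call begins: read the wrist's pose just before it. get_calibration takes no time and is no camera call; for the wrist camera it gives the pose at the moment of the call.
- r.hand_in(): hands the job in; it is judged then, once.
The state is a dict: "time": time; "joint_pos": joint angles; "qd": joint speeds; "joint_efforts": joint torques, N m; "tool_pos": TCP position; "tcp_rot": TCP orientation; "ft_force": force on the tool from outside, world axes, zero at the start; "wrist_torque": the same for the moment, N m; "finger_gap": finger opening in mm; "grip_force": force on a finger pad.
Only numpy, scipy, OpenCV 4.12 (cv2) and the standard library are available. Lean on these libraries where they do the work, as an engineer would, in place of code of your own. Each camera call takes 0.05 s, during which the arm holds its last target. There are 200 camera calls.

## Working session

There is one attempt and no reset: what is moved stays moved. The work goes in short steps, Python scripts to look and compute and a tool call to move; the robot and the scene stay as the last step left them, time stands still between calls to the robot, and variables do not carry over. Pictures are saved under pics/ and viewed, at most 10 in all, crops included, and the job is handed in when it is done.

Besides the shell and the picture viewer there is one more tool, called after "Emit:" as name([rows], argument=value, ...), one row to a line, values as JSON. apply_moves: Moves the arm, as the interface text tells. Its arguments: {"type":"object","properties":{"targets":{"type":"array"},"force":{"type":"number"}},"required":["targets"]}

```bash
mkdir -p pics; ls; python3 - <<'E'
from bench import sensors, optics, r
import cv2,numpy as np
for n in("scene","side"):
    im=optics.snapshot(n); cv2.imwrite(f"pics/{n}0.png",im[:,:,::-1])
    c=optics.get_calibration(n); print(n,np.round(c["camera_matrix"],1).tolist(),np.round(c["pose"],3).tolist())
print(sensors.sense())
E
```

```text
pics
scene [[465.7, 0.0, 287.3], [0.0, 465.7, 205.0], [0.0, 0.0, 1.0]] [[0.938, 0.168, -0.303, 883.506], [0.346, -0.407, 0.846, -912.202], [0.018, -0.898, -0.439, 540.76], [0.0, 0.0, 0.0, 1.0]]
side [[501.2, 0.0, 276.9], [0.0, 501.2, 214.4], [0.0, 0.0, 1.0]] [[0.999, -0.032, 0.037, 532.274], [-0.048, -0.496, 0.867, -1015.422], [-0.01, -0.868, -0.497, 659.372], [0.0, 0.0, 0.0, 1.0]]
{'time': 0.1, 'joint_pos': array([-7.80021964e+01,  7.50894574e+00,  8.53239926e+01, -1.71308224e-03,
        8.72630386e+01, -4.89576435e+00]), 'qd': array([ 0.11539308, -0.10839183, -0.15409291,  0.08607455, -0.03885672,
       -0.03960092]), 'joint_efforts': array([ 1.14229875e-03, -5.70949996e+01, -5.01942337e+01, -1.77132492e-04,
        8.07210978e-03,  2.92059769e-05]), 'tool_pos': array([ 174.23467187, -573.6138142 ,  230.35934755]), 'tcp_rot': array([-1.79904227e+02, -6.48623588e-03,  1.68936458e+01]), 'ft_force': array([ 0.60007334, -0.16014328, -0.86078218]), 'wrist_torque': array([0.01830427, 0.04862764, 0.08172484]), 'grip_force': 0.0, 'finger_gap': 85.27617063667198}
```

View pics/scene0.png

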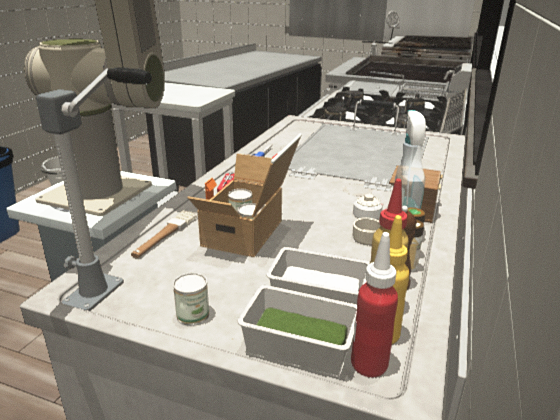

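View pics/side0.png

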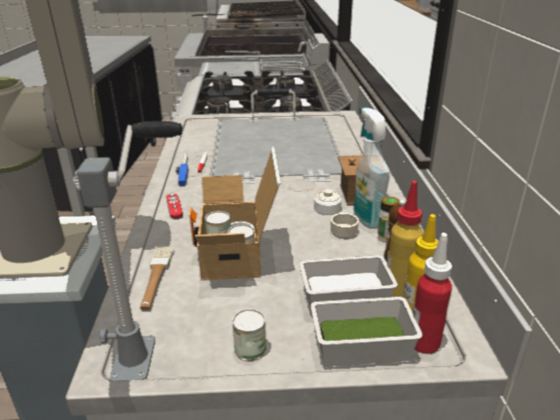

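The carton stands at about (230,240) in the side view with its lid leaning right (+x), and at (240,215) in the scene view. I'll enlarge both.

```bash
python3 - <<'E'
import cv2,numpy as np
a=cv2.imread("pics/scene0.png")[125:260,180:310]; b=cv2.imread("pics/side0.png")[140:290,170:300]
o=np.zeros((600,800,3),np.uint8)
A=cv2.resize(a,None,fx=4,fy=4,interpolation=cv2.INTER_CUBIC)[:, :400*2]; B=cv2.resize(b,None,fx=4,fy=4,interpolation=cv2.INTER_CUBIC)
A=cv2.resize(a,None,fx=3,fy=3,interpolation=2);B=cv2.resize(b,None,fx=3,fy=3,interpolation=2)
o[:A.shape[0],:390]=A; o[:B.shape[0],400:790]=B
cv2.imwrite("pics/zoom0.png",o[:450])
E
```

```text
(no output)
```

View pics/zoom0.png

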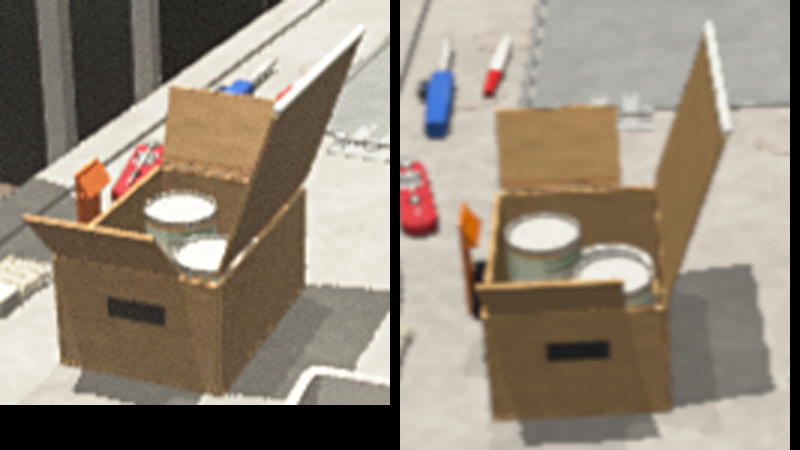

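The enlargement shows the carton's bottom corners at scene (201,245), (253,256), (282,222) and side (201,279), (259,276). The orange clip is at the front left. The right flap leans out, the left flap is about upright and the lid leans back. I'll triangulate these points.

```bash
cat > h.py <<'E'
import numpy as np, cv2
from bench import sensors, optics, r
def ray(n,uv):
    c=optics.get_calibration(n);P=np.array(c["pose"]);K=np.array(c["camera_matrix"])
    d=P[:3,:3]@np.linalg.solve(K,[uv[0],uv[1],1]);return P[:3,3],d/np.linalg.norm(d)
def plane(n,uv,z):
    o,d=ray(n,uv);return o+d*(z-o[2])/d[2]
def tri(a,b):
    A=np.zeros((3,3));B=np.zeros(3);R=[]
    for n,uv in(("scene",a),("side",b)):
        o,d=ray(n,uv);M=np.eye(3)-np.outer(d,d);A+=M;B+=M@o;R.append((o,M))
    x=np.linalg.solve(A,B);return x,[float(np.linalg.norm(M@(x-o))) for o,M in R]
E
python3 - <<'E'
from h import *
np.set_printoptions(precision=1,suppress=True)
for uv in((200.7,245),(252.7,256),(281.7,221.7)):print("scene z0",plane("scene",uv,0))
for uv in((200.7,279.3),(259.3,276)):print("side z0",plane("side",uv,0))
print("topnr",plane("scene",(253.3,219.7),90),plane("side",(259.3,242.7),90))
for k,a,b in(("Rflap f",(189.3,197.3),(197.3,235.7)),("Rflap b",(230.7,204.3),(244,234.3)),("L f",(237.3,154.3),(202.3,176.7)),("L b",(271,158),(241.7,175.7)),("lid far",(300.7,134.3),(272.7,147.3)),("lid near",(271.7,161),(279.3,183.3)),("clip top near",(210,185),(190.5,217))):print(k,*tri(a,b))
E
```

```text
scene z0 [ 401.7 -136.1    0. ]
scene z0 [ 527.8 -134.6    0. ]
scene z0 [529.9  35.3   0. ]
side z0 [ 402.6 -137.1    0. ]
side z0 [ 529.5 -133.     0. ]
topnr [ 531.4 -136.4   90. ] [ 531.8 -138.5   90. ]
Rflap f [ 411.6 -181.5  139.1] [0.014513432603544714, 0.014513432603526671]
Rflap b [ 502.5 -179.3  138.4] [0.9293393394029669, 0.9293393394028647]
L f [402.5  60.1 150.2] [1.1665360616247265, 1.1665360616247535]
L b [495.8  48.  156.9] [0.15839830974312533, 0.15839830974304622]
lid far [568.9  44.9 225.9] [0.8565306527996832, 0.8565306527996773]
lid near [ 574.3 -142.4  227.7] [0.3558603613172908, 0.35586036131728666]
clip top near [381.5 -45.5 105. ] [1.1356311915503743, 1.1356311915503166]
```

```bash
python3 - <<'E'
from h import *
np.set_printoptions(precision=1,suppress=True)
print("opener base",plane("scene",(90,295),0),plane("side",(130,360),0))
print("opener top/knob/handle",tri((60,110),(92,180)),tri((110,70),(130,110)),tri((150,75),(180,128)))
def proj(n,p):
    c=optics.get_calibration(n);T=np.linalg.inv(c["pose"]);q=T[:3,:3]@p+T[:3,3];q=np.array(c["camera_matrix"])@q;return q[:2]/q[2],q[2]
for n in("scene","side"):print(n,proj(n,np.array([174,-574,231.])),proj(n,np.array([174,-574,400.])),proj(n,np.array([0,0,100.])))
im=optics.snapshot("wrist");cv2.imwrite("pics/w0.png",im[:,:,::-1])
E
```

```text
opener base [ 301.3 -371.8    0. ] [ 297.5 -364.5    0. ]
opener top/knob/handle (array([ 292.5, -347.6,  343.8]), [0.11052846963701392, 0.11052846963701231]) (array([ 340.1, -268.6,  408.9]), [12.102577895275221, 12.10257789527518]) (array([ 416.3, -274.2,  394.6]), [1.6204007778738632, 1.6204007778737815])
scene (array([-117.7,  220.9]), np.float64(637.2185294343838)) (array([-168.6,   97.5]), np.float64(562.9621322295919)) (array([ 90.4, 158.5]), np.float64(1232.8983238571873))
side (array([-45.4, 355.7]), np.float64(582.5362076984287)) (array([-101.4,  232.1]), np.float64(498.50826252553463)) (array([ 24.1, 213.8]), np.float64(1138.8839706903339))
```

View pics/w0.png

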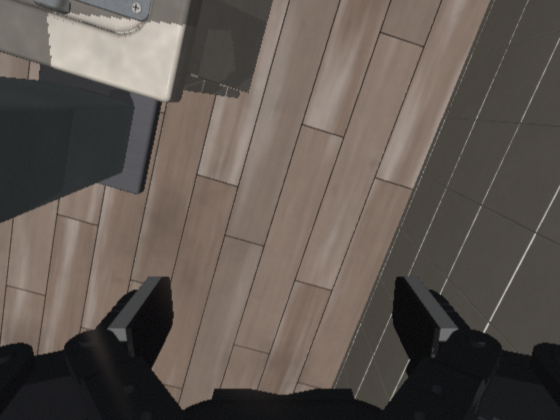

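The wrist view shows only floor and the open fingers, nothing useful yet. There is a solid bench opener near (295,-370), and its crank handle reaches (416,-274,400), so I go up first and pass over it.

Emit:
apply_moves([
  [0,0,-26,0,0,0.0295,1],
  [0,0,-26,0,0,0.0295,1],
  [0,0,-26,0,0,0.0295,1],
  [0,0,-26,0,0,0.0295,1],
  [0,0,-26,0,0,0.0295,1],
  [0,0,-26,0,0,0.0295,1],
  [0,0,-26,0,0,0.0295,1],
  [0,0,-26,0,0,0.0295,1],
  [0,0,-26,0,0,0.0295,1],
  [0,0,-26,0,0,0.0295,1],
])

```text
time: 1.4
tool_pos: [174.3, -574.0, 491.7]
tcp_rot: [-180.0, 0.0, -0.1]
ft_force: [1.5, 0.0, 0.1]
finger_gap: -0.2
grip_force: 0.0
```

```bash
python3 - <<'E'
from h import *
s=sensors.sense();print(s["tool_pos"],s["tcp_rot"],s["joint_pos"]);print(np.round(optics.get_calibration("wrist")["pose"],2))
E
```

```text
[ 174.32853321 -574.0048813   491.74133531] [-1.79961867e+02  8.54053240e-03 -6.91507263e-02] [-7.80020006e+01  1.08810043e+01  5.43437822e+01 -4.18450840e-04
  1.14814289e+02  1.20669774e+01]
[[-0.0000e+00 -9.6000e-01 -2.8000e-01  2.4521e+02]
 [-1.0000e+00  0.0000e+00  0.0000e+00 -5.7395e+02]
 [-0.0000e+00  2.8000e-01 -9.6000e-01  6.3512e+02]
 [ 0.0000e+00  0.0000e+00  0.0000e+00  1.0000e+00]]
```

Emit:
apply_moves([
  [0,0,0,0,0,-0.157,1],
  [0,0,0,0,0,-0.157,1],
  [0,0,0,0,0,-0.157,1],
  [0,0,0,0,0,-0.157,1],
  [0,0,0,0,0,-0.157,1],
  [0,0,0,0,0,-0.157,1],
  [0,0,0,0,0,-0.157,1],
  [0,0,0,0,0,-0.157,1],
  [0,0,0,0,0,-0.157,1],
  [0,0,0,0,0,-0.157,1],
])

```text
time: 2.65
tool_pos: [174.4, -574.1, 490.9]
tcp_rot: [-180.0, -0.0, 90.2]
ft_force: [-0.3, 0.1, -0.1]
finger_gap: 0.1
grip_force: 0.0
```

Emit:
apply_moves([
  [30.75,25.9,0,0,0,0,1],
  [30.75,25.9,0,0,0,0,1],
  [30.75,25.9,0,0,0,0,1],
  [30.75,25.9,0,0,0,0,1],
  [30.75,25.9,0,0,0,0,1],
  [30.75,25.9,0,0,0,0,1],
  [30.75,25.9,0,0,0,0,1],
  [30.75,25.9,0,0,0,0,1],
  [30.75,25.9,0,0,0,0,1],
  [30.75,25.9,0,0,0,0,1],
  [30.75,25.9,0,0,0,0,1],
  [30.75,25.9,0,0,0,0,1],
  [0,0,20,0,0,0,1],
  [0,0,30,0,0,0,1],
  [0,0,30,0,0,0,1],
  [0,0,30,0,0,0,1],
])

```text
time: 4.65
tool_pos: [485.4, -205.3, 380.0]
tcp_rot: [-180.0, -0.0, 90.0]
ft_force: [-0.7, -0.3, -0.2]
finger_gap: -0.1
grip_force: 0.0
```

```bash
python3 - <<'E'
from h import *
a=optics.snapshot("scene")[:,:,::-1];b=optics.snapshot("side")[:,:,::-1]
o=np.hstack([a[0:300,20:400],b[0:300,60:440]]);cv2.imwrite("pics/v1.png",o)
E
```

```text
(no output)
```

View pics/v1.png

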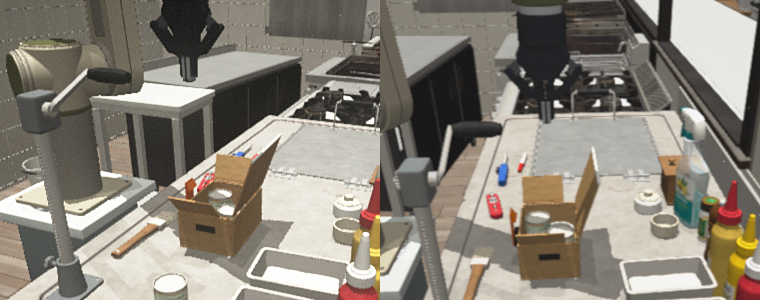

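Gripper is clear of the handle and above the right flap side; carton unchanged. Descending outside the right flap, then sweeping it inward.

Emit:
apply_moves([
  [0,0,21,0,0,0,1],
  [0,0,21,0,0,0,1],
  [0,0,21,0,0,0,1],
  [0,0,21,0,0,0,1],
  [0,0,21,0,0,0,1],
  [0,0,21,0,0,0,1],
  [0,0,21,0,0,0,1],
  [0,0,21,0,0,0,1],
  [0,0,21,0,0,0,1],
  [0,0,21,0,0,0,1],
  [0,0,21,0,0,0,1],
  [0,0,19,0,0,0,1],
])

```text
time: 6.25
tool_pos: [486.2, -205.9, 131.7]
tcp_rot: [179.9, 0.0, 89.9]
ft_force: [-0.0, 0.8, -0.0]
finger_gap: 0.1
grip_force: 0.0
```

Emit:
apply_moves([
  [8,-5,0,0,0,0,1],
  [8,-5,0,0,0,0,1],
  [8,-5,0,0,0,0,1],
  [8,-5,0,0,0,0,1],
  [8,-5,0,0,0,0,1],
  [8,-5,0,0,0,0,1],
  [8,-5,0,0,0,0,1],
  [8,0,0,0,0,0,1],
])

```text
time: 7.25
tool_pos: [450.1, -140.9, 131.2]
tcp_rot: [-180.0, 0.0, 89.9]
ft_force: [-0.7, -1.3, -0.8]
finger_gap: 0.0
grip_force: 0.8
```

Emit:
apply_moves([
  [7,0,0,0,0,0,1],
  [7,0,0,0,0,0,1],
  [7,0,0,0,0,0,1],
  [7,0,1,0,0,0,1],
  [6,0,2,0,0,0,1],
  [3,0,5,0,0,0,1],
  [3,0,5,0,0,0,1],
  [2,0,6,0,0,0,1],
  [2,0,6,0,0,0,1],
  [2,0,5,0,0,0,1],
])

```text
time: 8.5
tool_pos: [450.6, -95.6, 100.8]
tcp_rot: [-180.0, 0.0, 89.9]
ft_force: [-0.6, -1.8, 2.0]
finger_gap: 0.0
grip_force: 1.1
```

Emit:
apply_moves([
  [0,0,3,0,0,0,1],
  [0,0,2,0,0,0,1],
  [0,0,1,0,0,0,1],
  [0,0,0,0,0,0,1],
])

```text
time: 9.0
tool_pos: [450.5, -95.4, 95.2]
tcp_rot: [-180.0, 0.0, 89.9]
ft_force: [0.9, 0.5, -0.3]
finger_gap: 0.1
grip_force: 0.2
```

Emit:
apply_moves([
  [0,0,1,0,0,0,1],
  [0,0,1,0,0,0,1],
  [0,0,0,0,0,0,1],
])

```text
time: 9.38
tool_pos: [450.6, -95.4, 93.2]
tcp_rot: [-180.0, 0.0, 89.9]
ft_force: [0.7, 0.5, 1.7]
finger_gap: -0.0
grip_force: 0.4
```

```bash
python3 - <<'E'
from h import *
a=optics.snapshot("scene")[:,:,::-1];b=optics.snapshot("side")[:,:,::-1]
o=np.hstack([cv2.resize(a[60:260,160:320],None,fx=2.4,fy=2.4),cv2.resize(b[90:290,150:310],None,fx=2.4,fy=2.4)]);cv2.imwrite("pics/v2.png",o)
E
```

```text
(no output)
```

View pics/v2.png

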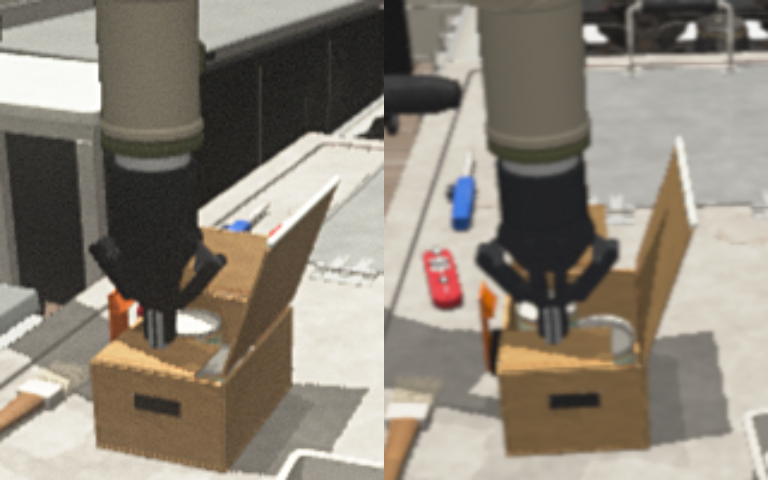

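The right flap lies flat under the fingers. Now lifting over to the left side.

Emit:
apply_moves([
  [0,0,-6,0,0,0,1],
  [0,0,-10,0,0,0,1],
  [0,0,-20,0,0,0,1],
  [0,0,-25,0,0,0,1],
  [0,0,-25,0,0,0,1],
  [0,0,-24,0,0,0,1],
  [26,0,0,0,0,0,1],
  [32,0,0,0,0,0,1],
  [32,0,0,0,0,0,1],
  [32,0,0,0,0,0,1],
  [32,0,0,0,0,0,1],
  [32,0,0,0,0,0,1],
  [0,0,15,0,0,0,1],
  [0,0,20,0,0,0,1],
  [0,0,20,0,0,0,1],
  [0,0,18,0,0,0,1],
  [0,0,0,0,0,0,1],
])

```text
time: 11.6
tool_pos: [449.5, 90.0, 128.5]
tcp_rot: [-179.8, 0.0, 89.9]
ft_force: [-0.8, 0.5, 0.7]
finger_gap: 0.0
grip_force: 0.0
```

Emit:
apply_moves([
  [-7,0,0,0,0,0,1],
  [-7,0,0,0,0,0,1],
  [-7,0,0,0,0,0,1],
  [-7,0,0,0,0,0,1],
  [-7,0,0,0,0,0,1],
  [-7,0,0,0,0,0,1],
  [-7,0,0,0,0,0,1],
  [-7,0,0,0,0,0,1],
  [-7,0,0,0,0,0,1],
  [-7,0,0,0,0,0,1],
  [-6,0,2,0,0,0,1],
  [-3,0,5,0,0,0,1],
  [-3,0,5,0,0,0,1],
  [-2,0,6,0,0,0,1],
  [-2,0,6,0,0,0,1],
  [-2,0,6,0,0,0,1],
  [0,0,4,0,0,0,1],
])

```text
time: 13.72
tool_pos: [450.7, 2.4, 95.9]
tcp_rot: [-180.0, 0.0, 89.9]
ft_force: [-0.4, -2.2, 2.4]
finger_gap: 0.2
grip_force: 1.4
```

Emit:
apply_moves([
  [0,0,1.5,0,0,0,1],
  [0,0,1.2,0,0,0,1],
  [0,0,0,0,0,0,1],
  [0,0,0,0,0,0,1],
])

```text
time: 14.22
tool_pos: [450.5, 2.8, 93.5]
tcp_rot: [-180.0, -0.0, 89.9]
ft_force: [0.3, -1.4, 1.0]
finger_gap: 0.2
grip_force: 0.5
```

Emit:
apply_moves([
  [0,0,-6,0,0,0,1],
  [0,0,-12,0,0,0,1],
  [0,0,-24,0,0,0,1],
  [0,0,-30,0,0,0,1],
  [0,0,-30,0,0,0,1],
  [0,0,-30,0,0,0,1],
  [0,0,-30,0,0,0,1],
  [0,0,-20,0,0,0,1],
  [-6,20,0,0,0,0,1],
  [-7,25,0,0,0,0,1],
  [-7,25,0,0,0,0,1],
  [-7,25,0,0,0,0,1],
  [-7,25,0,0,0,0,1],
  [-7,25,0,0,0,0,1],
  [-7,20,0,0,0,0,1],
  [0,5,0,0,0,0,1],
])

```text
time: 16.23
tool_pos: [621.1, -45.9, 275.0]
tcp_rot: [-179.9, -0.0, 89.9]
ft_force: [-1.0, -0.4, 0.1]
finger_gap: 0.1
grip_force: 0.0
```

```bash
python3 - <<'E'
from h import *
print(sensors.sense()["tool_pos"])
a=optics.snapshot("scene")[:,:,::-1];b=optics.snapshot("side")[:,:,::-1]
o=np.hstack([cv2.resize(a[60:260,180:340],None,fx=2.4,fy=2.4),cv2.resize(b[90:290,180:340],None,fx=2.4,fy=2.4)]);cv2.imwrite("pics/v3.png",o)
E
```

```text
[621.09318455 -45.89766772 275.01469019]
```

View pics/v3.png

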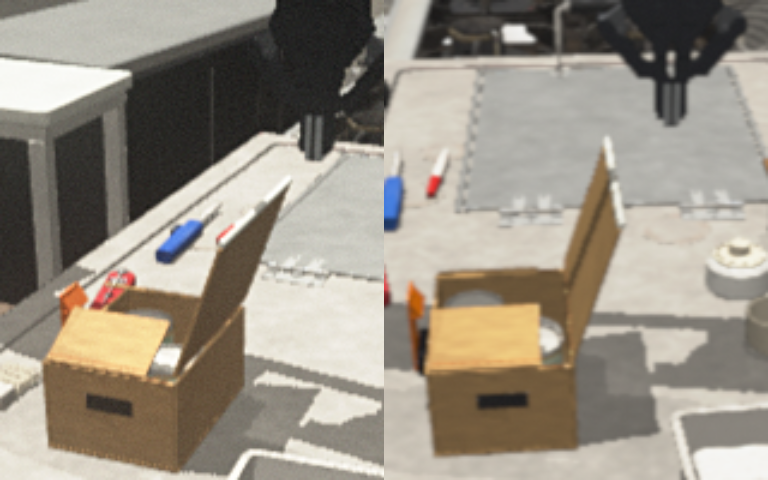

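Both side flaps are folded in and resting slightly raised; the lid is still open. Now going down behind the lid and pulling it forward.

Emit:
apply_moves([
  [0,0,18,0,0,0,1],
  [0,0,18,0,0,0,1],
  [0,0,18,0,0,0,1],
  [0,0,18,0,0,0,1],
  [0,0,0,0,0,0,1],
  [0,-9,0,0,0,0,1],
  [0,-9,0,0,0,0,1],
  [0,-9,0,0,0,0,1],
  [0,-9,0,0,0,0,1],
  [0,-9,0,0,0,0,1],
  [0,-9,0,0,0,0,1],
  [0,-9,0,0,0,0,1],
  [0,-9,0,0,0,0,1],
  [0,-7,0,0,0,0,1],
])

```text
time: 18.08
tool_pos: [541.1, -45.5, 203.6]
tcp_rot: [180.0, 0.0, 89.9]
ft_force: [1.0, -0.5, 0.9]
finger_gap: 0.3
grip_force: 0.3
```

Emit:
apply_moves([
  [0,-9,1,0,0,0,1],
  [0,-9,1,0,0,0,1],
  [0,-9,1,0,0,0,1],
  [0,-9,1,0,0,0,1],
  [0,-9,2,0,0,0,1],
  [0,-10,2,0,0,0,1],
  [0,-9,5,0,0,0,1],
  [0,-9,5,0,0,0,1],
  [0,-9,5,0,0,0,1],
  [0,-8,5,0,0,0,1],
  [0,-6,8,0,0,0,1],
  [0,-6,8,0,0,0,1],
  [0,-6,8,0,0,0,1],
  [0,-6,8,0,0,0,1],
])

```text
time: 19.82
tool_pos: [427.5, -45.3, 143.1]
tcp_rot: [180.0, -0.0, 89.9]
ft_force: [3.3, 0.4, 1.9]
finger_gap: 0.4
grip_force: 1.5
```

Emit:
apply_moves([
  [0,-3,7,0,0,0,1],
  [0,-3,7,0,0,0,1],
  [0,-3,7,0,0,0,1],
  [0,-3,7,0,0,0,1],
  [0,0,0,0,0,0,1],
])

```text
time: 20.45
tool_pos: [414.7, -45.2, 114.7]
tcp_rot: [-179.9, -0.0, 89.9]
ft_force: [-0.2, 0.2, 1.4]
finger_gap: 0.3
grip_force: 0.7
```

```bash
python3 - <<'E'
from h import *
print(sensors.sense()["tool_pos"])
a=optics.snapshot("scene")[:,:,::-1];b=optics.snapshot("side")[:,:,::-1]
o=np.hstack([cv2.resize(a[120:260,180:300],None,fx=3.2,fy=3.2),cv2.resize(b[150:290,170:290],None,fx=3.2,fy=3.2)]);cv2.imwrite("pics/v4.png",o)
E
```

```text
[414.71430205 -45.20774115 114.67991886]
```

View pics/v4.png

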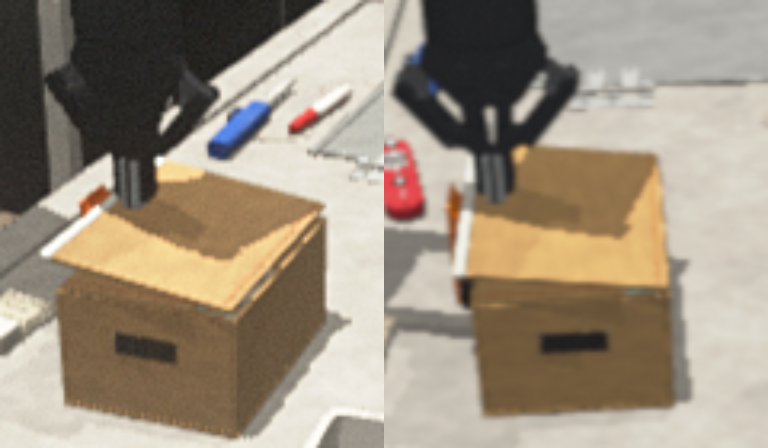

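The lid is almost down over both flaps, with the fingers behind the clip and clear of it. Pressing down gradually.

Emit:
apply_moves([
  [0,0,2,0,0,0,1],
  [0,0,2,0,0,0,1],
  [0,0,2,0,0,0,1],
  [0,0,2,0,0,0,1],
  [0,0,2,0,0,0,1],
  [0,0,1,0,0,0,1],
  [0,0,1,0,0,0,1],
])

```text
time: 21.42
tool_pos: [415.5, -45.4, 103.5]
tcp_rot: [-180.0, 0.0, 89.9]
ft_force: [-0.8, -0.2, 1.4]
finger_gap: -0.3
grip_force: 0.8
```

Emit:
apply_moves([
  [0,0,1,0,0,0,1],
  [0,0,1,0,0,0,1],
  [0,0,1,0,0,0,1],
  [0,0,0,0,0,0,1],
])

```text
time: 21.92
tool_pos: [415.6, -45.3, 100.5]
tcp_rot: [-180.0, -0.0, 89.9]
ft_force: [-1.3, 0.7, 0.8]
finger_gap: 0.3
grip_force: 1.0
```

Emit:
apply_moves([
  [0,0,1,0,0,0,1],
  [0,0,1,0,0,0,1],
  [0,0,0,0,0,0,1],
])

```text
time: 22.3
tool_pos: [415.8, -45.4, 98.8]
tcp_rot: [180.0, 0.0, 89.9]
ft_force: [-2.2, 0.4, 3.6]
finger_gap: -0.1
grip_force: 2.3
```

Emit:
apply_moves([
  [0,0,1,0,0,0,1],
  [0,0,1,0,0,0,1],
  [0,0,0,0,0,0,1],
])

```text
time: 22.68
tool_pos: [415.8, -45.4, 97.3]
tcp_rot: [180.0, 0.0, 89.9]
ft_force: [-5.9, 1.2, 9.8]
finger_gap: -0.1
grip_force: 5.3
```

Emit:
apply_moves([
  [0,0,1,0,0,0,1],
  [0,0,0,0,0,0,1],
])

```text
time: 22.92
tool_pos: [415.9, -45.4, 97.2]
tcp_rot: [180.0, 0.0, 89.9]
ft_force: [-10.7, 1.6, 19.4]
finger_gap: 0.0
grip_force: 9.8
```

Emit:
apply_moves([
  [0,0,1,0,0,0,1],
  [0,0,0,0,0,0,1],
])

```text
time: 23.18
tool_pos: [416.0, -45.4, 97.0]
tcp_rot: [180.0, 0.0, 90.0]
ft_force: [-15.1, 3.6, 28.8]
finger_gap: -0.3
grip_force: 14.4
```

The lid is on a stiff stop at about 29 N. Lifting off slowly to see whether the clip holds it.

Emit:
apply_moves([
  [0,0,-3,0,0,0,1],
  [0,0,-4,0,0,0,1],
  [0,0,-10,0,0,0,1],
  [0,0,-25,0,0,0,1],
  [0,0,-30,0,0,0,1],
  [0,0,-30,0,0,0,1],
  [0,0,-20,0,0,0,1],
  [0,0,0,0,0,0,1],
])

```text
time: 24.18
tool_pos: [416.8, -45.6, 218.5]
tcp_rot: [179.8, 0.0, 89.9]
ft_force: [-0.2, 0.2, -0.0]
finger_gap: -0.1
grip_force: 0.0
```

```bash
python3 - <<'E'
from h import *
a=optics.snapshot("scene")[:,:,::-1];b=optics.snapshot("side")[:,:,::-1]
o=np.hstack([cv2.resize(a[120:260,180:300],None,fx=3.2,fy=3.2),cv2.resize(b[150:290,170:290],None,fx=3.2,fy=3.2)]);cv2.imwrite("pics/v5.png",o)
E
```

```text
(no output)
```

View pics/v5.png

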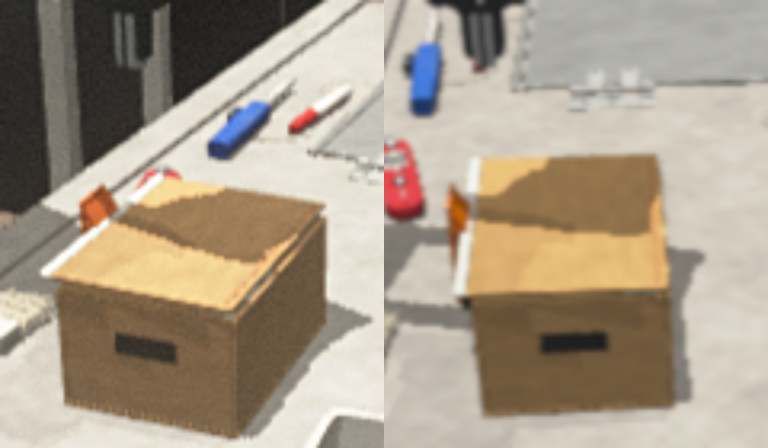

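The lid lies flat with the orange clip over the white strip at side crop (458,210). I'll let a second pass, check that nothing changes, then hand in.

Emit:
apply_moves([
  [0,0,0,0,0,0,1],
  [0,0,0,0,0,0,1],
  [0,0,0,0,0,0,1],
  [0,0,0,0,0,0,1],
  [0,0,0,0,0,0,1],
  [0,0,0,0,0,0,1],
  [0,0,0,0,0,0,1],
  [0,0,0,0,0,0,1],
])

```text
time: 25.28
tool_pos: [415.7, -45.4, 216.6]
tcp_rot: [180.0, -0.0, 89.9]
ft_force: [0.2, -0.4, -0.3]
finger_gap: -0.2
grip_force: 0.0
```

```bash
python3 - <<'E'
from h import *
b=optics.snapshot("side")[:,:,::-1]; o=cv2.imread("pics/v5.png")[:,384:]
n=cv2.resize(b[150:290,170:290],None,fx=3.2,fy=3.2)
print("lid change",np.abs(n.astype(int)-o)[150:].mean())
z=cv2.imread("pics/side0.png"); print("bystander change",np.abs(b.astype(int)-z)[250:370,220:460].mean())
print(r.hand_in())
E
```

```text
lid change 0.3833076994780015
bystander change 4.5837615740740745
the job is handed in; nothing more can be done
None
```

The carton is shut and handed in at about 25 s: right flap, then left flap, then lid. The clip held the lid flat with the arm lifted clear for over a second, the press peaked at about 33 N measured at the wrist, and the arm went nowhere near the bystanders.

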